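Push the canister up the loading ramp into its cradle

TASK

Push the red-capped steel canister slowly up the loading ramp with your fingertips from behind, over the crest, until it sits in the black cradle fully against the blue stop, then move your hand clear. Stay behind it all the way up so that it never rolls back by itself, and do not take it between the fingers or lift it. Leave the flask, the green meter and the jar where they are.

Things in the scene. Friction and masses are not known exactly. Their poses are not given: they have to be found in the camera images.
- ramp: Fixed loading ramp, 228 mm long, 140 mm wide, at a new place and yaw each time. Origin on the bench under its middle; x points uphill (level, from yellow lip to blue stop), y across, z up. The grey slope rises at 9 degrees from height 12 mm at x = -115 to 38 mm at x = +50. The channel is 124 mm wide between aluminium side rails 8 mm thick, tops 12 mm above the slope (beside the cradle 50 mm above the bench).
- lip (a point): Middle of the top of the yellow lip at the ramp's foot, 20 mm above the bench, x = -119 mm in the ramp's frame; the lip is 8 mm thick.
- crest (a point): Middle of the slope's upper edge: x = +50, height 38 mm in the ramp's frame. Beyond it a 6 mm step leads down into the black cradle, 43 mm long, its floor dipping 3 degrees towards the blue stop, whose face is at x = +93 mm, 68 mm high, 12 mm thick.
- home (a point): Where the canister's centre lies when seated in the cradle against the stop: x = +69, y = 0, z = 55 mm in the ramp's frame (up to 7 mm to either side is fine).
- canister: Polished steel cylinder, 48 mm across, 110 mm long, about 0.25 kg, red cap at its +y end. Origin at its middle, y its axis (x, z turn as it rolls). Starts lying across the slope's foot against the lip: centre at x = -99, z = 39 mm in the ramp's frame. Slides or rolls easily on the slope: let go, it runs back, over 0.25 m/s after 3 cm. Past the crest it drops into the cradle, to the stop, and stays.
- flask: Bystander: conical glass flask with a foil cap, 76 mm wide, 117 mm high, standing on the bench beside the ramp. Origin at the centre of its underside.
- meter: Bystander: green hand-held meter lying on the bench beside the ramp, 75 x 155 x 28 mm (x, y, z). Origin at the centre of its underside.
- jar: Bystander: small jar with a blue cap, 52 mm wide, 75 mm high, standing on the bench beside the ramp. Origin at the centre of its underside.
There are look-alikes about, which are no part of the job. Leave any turquoise look-alike of the canister alone.

How it is judged:
On the way, in this order (a step that is already met when the one before it is completed fails the run):
1. the fingers push the canister on the upper half of the slope (x of canister in the frame of ramp between -0.03 and 0.05 m and contact force between the fingers and canister above 0.05 N).
2. the canister is in the cradle against the stop (x of canister in the frame of ramp between 0.064 and 0.074 m and z of canister in the frame of ramp between 0.05 and 0.06 m and y of canister in the frame of ramp between -0.012 and 0.012 m and angle between the y axis of canister and the y axis of ramp, either way round below 0.12 rad and linear speed of canister below 0.02 m/s and angular speed of canister below 0.5 rad/s), for 0.2 s.
At the end, for the whole second after the job is handed in: The canister lies across the cradle at rest, its centre within 5 mm of home along the ramp and in height, within 12 mm of the ramp's middle line, its axis within 0.12 rad of square to the ramp (all of step 2); the robot touches nothing.
It fails at once if the canister runs faster than 0.25 m/s on the slope (rolled back or flung) (x of canister in the frame of ramp between -0.085 and 0.045 m and linear speed of canister above 0.25 m/s).
It fails at once if the canister is on the slope with the hand away from it (grasp point over 150 mm from its centre) (x of canister in the frame of ramp between -0.07 and 0.045 m and distance between the grasp point and canister above 0.15 m).
It fails at once if the canister is lifted off or leaves the ramp (z of canister in the frame of ramp above 0.078 m or (x of canister in the frame of ramp below -0.02 m and z of canister in the frame of ramp above 0.067 m) or (x of canister in the frame of ramp below -0.07 m and z of canister in the frame of ramp above 0.06 m) or angle between canister's own y axis and vertical below 1.27 rad or angle between canister's own y axis and vertical above 1.87 rad or x of canister in the frame of ramp below -0.13 m or x of canister in the frame of ramp above 0.1 m or y of canister in the frame of ramp above 0.03 m or y of canister in the frame of ramp below -0.03 m).
It fails at once if the canister is taken between the fingers (x of the grasp point in the frame of canister between -0.014 and 0.014 m and z of the grasp point in the frame of canister between -0.014 and 0.014 m and y of the grasp point in the frame of canister between -0.055 and 0.055 m).
It fails at once if the flask, meter or jar is shifted by more than 15 mm or tipped (distance of any of flask, meter, jar from where it was at the start of the episode above 0.015 m or angle between any of flask, meter, jar's own z axis and vertical above 0.2 rad).
It also fails if it takes over 32 s, if anything falls off the work surface, if the arm or the gripper's body presses on something with over 40 N, if the wrist force passes 120 N, or if a joint passes its speed limit or range.

ROBOT

A 7-joint arm with a two-finger parallel gripper is mounted at the origin on the work surface. World frame = base frame: x ahead of the robot, y to its left, z up, the work surface at z = 0. Lengths are in m, angles in rad, forces in N, time in s.
With the tool pointing down it reaches from about 0.425 to 0.875 m from the base axis. Payload 4.7 kg.
Tool frame: the origin (TCP) lies on the centre line of the jaws, within the pads' length; the fingertips stand 19 mm ahead of it and the grasp point (between the pads) is the TCP; y points along the fingers, z is the direction in which the jaws open and shut, and the axes are right-handed (so a half turn about y gives the same grasp; the last joint's range is limited). The gripper opens to 87 mm and grips with 3 to 60 N. Pads are 19 mm wide; open, the fingers measure 117 mm over their backs; the gripper's body (75 mm by 190 mm) begins 51 mm behind the grasp point.
Start: joints at [0.014, 0.321, -0.07, 1.45, 0.023, 1.371, -0.057], TCP at [0.65, -0, 0.242] pointing down, gripper open.
Joint ranges: [-2.86, 2.86], [-0.3, 2.09], [-1.38, 1.24], [0.06, 2.45], [-1.56, 4.7], [0.09, 2.05], [-2.69, 2.69]. Speed limits (rad/s): [2.57, 2.57, 3.14, 3.14, 3.14, 3.14, 3.14].

INTERFACE

Orientations are given as a rotation vector (axis times angle).
In Python, from plant import bot gives the robot as it stands.
- The arm moves only by the tool play_rows, never from a script. Its argument "steps" is a list of rows, each an object with "dp": the shift along the tool's x, y, z in m, a list of three; "roll": the turn about the tool's y in degrees; "fingers": the opening, from -1 (shut) to 1 (fully open). In form: [{"dp": [dx, dy, dz], "roll": roll, "fingers": fingers}, ...]. A call has 1 to 10 rows; each row shifts and turns the commanded pose from where the row before left it, along the tool's axes as they then stand; what a row does not reach is not made up. A row lasts 1/12 s, in which the tool goes at most 41.7 mm and 7.16 degrees, less where a joint would pass 70% of its speed; a pose out of reach is approached as far as the arm can. A call is refused whole if a number of a shift passes 0.0417 or a number of a turn 7.16, either way. A call with a gripper value outside its range is refused whole. The fingers move at their own pace and stop on an object; "squeeze" is the grip in N (left out, the last holds). Time passes only in rows, so rows that do not move let the fingers close. It gives the time, the measured TCP pose, the force and the opening at its end, in the units of the state.
- bot.state(): the state, without advancing time (a new reading comes with each control period).
- bot.capture(name): name is "scene" or "side" or "wrist"; returns a dict with "color" (480x640x3 uint8, red, green, blue), "z_map" (480x640 float32, m along the optical axis (not along the pixel's ray), 0 where there is no reading), "fx", "fy", "cx", "cy" (pixels), "view" (4x4, takes a point from world to camera coordinates). Camera axes: x right, y down, z forward; pixel columns grow to the right and rows downward; lengths in m; the calibration is good to about 2 mm. A picture is of the moment at which its call begins.
- bot.hand_in(): hands the job in, once; it reports no verdict.
The state is a dict: "clock": time; "joint_pos": joint angles; "qd": joint speeds; "joint_torque": joint torques, N m; "position": TCP position; "orientation": TCP orientation; "contact_force": force on the tool from outside, world axes, zero at the start; "moment": the same for the moment, N m; "grip_width": opening from 0.0 (shut) to 1.0 (fully open).
Only numpy, scipy, OpenCV 4.12 (cv2) and the standard library are available. Lean on these libraries where they do the work, as an engineer would, in place of code of your own. Each camera call takes 0.05 s, during which the arm holds its last target.

## Working session

There is one attempt and no reset: what is moved stays moved. The work goes in short steps, Python scripts to look and compute and a tool call to move; the robot and the scene stay as the last step left them, time stands still between calls to the robot, and variables do not carry over. Pictures are saved under pics/ and viewed, and the job is handed in when it is done.

Besides the shell and the picture viewer there is one more tool, called after "Emit:" by a JSON object that holds its "api" and its "payload". play_rows: Moves the arm, as the interface text tells. Its arguments: {"type":"object","properties":{"steps":{"type":"array","items":{"type":"object","properties":{"dp":{"type":"array","items":{"type":"number"}},"roll":{"type":"number"},"fingers":{"type":"number"}}}},"squeeze":{"type":"number"}},"required":["steps"]}

```bash
mkdir -p pics; ls; cat > h.py <<'E'
import numpy as np, cv2
from plant import bot
def cap(n,tag):
    c=bot.capture(n); cv2.imwrite(f'pics/{tag}.png',c['color'][:,:,::-1]); np.savez(f'{tag}.npz',**c); return c
def pts(c):
    z=c['z_map']; v,u=np.mgrid[0:480,0:640]
    P=np.stack([(u-c['cx'])/c['fx']*z,(v-c['cy'])/c['fy']*z,z],-1)
    T=np.linalg.inv(c['view']); W=P@T[:3,:3].T+T[:3,3]; W[z==0]=np.nan; return W
E
python3 - <<'E'
from h import *
s=bot.state(); print(s)
for n in ['scene','side','wrist']:
    c=cap(n,n+'0'); print(n,c['fx'],np.round(np.linalg.inv(c['view']),3))
E
```

```text
pics
{'clock': 0.0, 'joint_pos': array([ 0.01412231,  0.32184007, -0.07007985,  1.45166927,  0.02260752,
        1.37079332, -0.05690399]), 'qd': array([-0.00077654,  0.00033828,  0.00208879,  0.00171823, -0.00045325,
       -0.00091329,  0.00175937]), 'joint_torque': array([-2.58547143e-04, -4.91284704e+01, -4.03903294e-01, -3.12526345e+01,
       -6.40594075e-02,  4.37659642e-02,  1.61017233e-04]), 'position': array([ 6.49485427e-01, -6.82100029e-05,  2.40453237e-01]), 'orientation': array([-1.21069245,  1.21056221, -1.20836895]), 'contact_force': array([ 1.00799997, -0.23644337,  0.12804631]), 'moment': array([-0.01849803,  0.04715893, -0.02037266]), 'grip_width': 0.9959319826522635}
scene 590.4756859599636 [[-0.708  0.498 -0.5    1.138]
 [ 0.706  0.512 -0.489  0.581]
 [ 0.012 -0.7   -0.714  0.942]
 [ 0.     0.     0.     1.   ]]
side 499.18063743031195 [[-0.976 -0.171  0.133  0.374]
 [-0.217  0.761 -0.612  0.654]
 [ 0.004 -0.626 -0.78   0.905]
 [ 0.     0.     0.     1.   ]]
wrist 343.57847963832916 [[ 1.     0.001 -0.002  0.65 ]
 [ 0.    -0.967 -0.254  0.069]
 [-0.002  0.254 -0.967  0.384]
 [ 0.     0.     0.     1.   ]]
```

View pics/scene0.png

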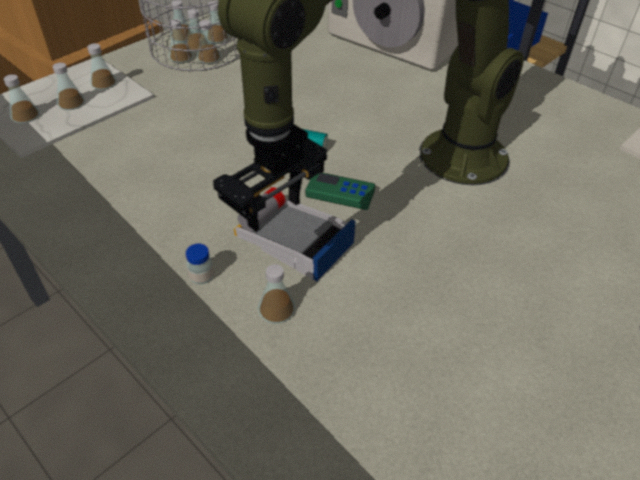

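View pics/side0.png

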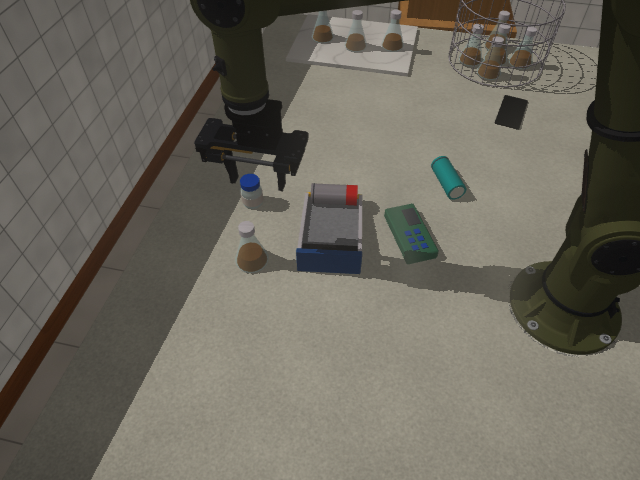

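View pics/wrist0.png

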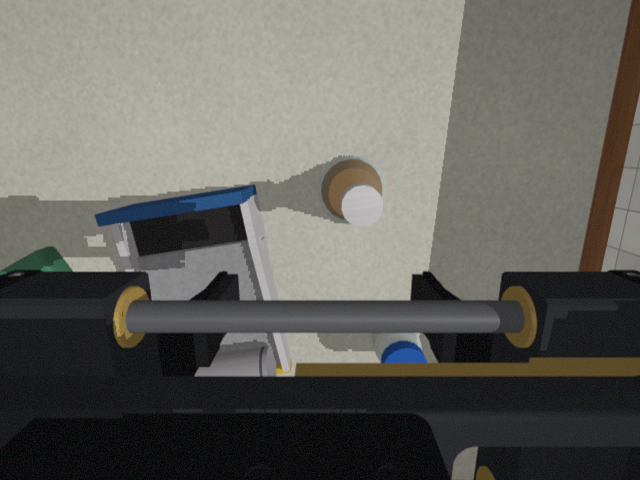

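The scene camera shows the canister partly hidden by the hand at (280,200), with the stop at (335,248). In the side view the canister is at (335,195), the red cap at (352,195) and the stop at (330,260). Uphill is roughly +y. Next I'll measure.

```bash
python3 - <<'E'
from h import *
from scipy.spatial.transform import Rotation as R
print(np.round(R.from_rotvec([-1.21069245,  1.21056221, -1.20836895]).as_matrix(),3))
for n in ['side','scene','wrist']:
    c=dict(np.load(n+'0.npz')); W=pts(c)
    hsv=cv2.cvtColor(c['color'],cv2.COLOR_RGB2HSV); h,s,v=hsv[...,0].astype(int),hsv[...,1],hsv[...,2]
    M={'blue':(abs(h-110)<12)&(s>130)&(v>40),'red':((h<6)|(h>174))&(s>170)&(v>60),'yellow':(abs(h-25)<6)&(s>150)&(v>100),'green':(abs(h-70)<14)&(s>90)&(v>40),'turq':(abs(h-90)<6)&(s>120)}
    ok=(W[...,0]>.3)&(W[...,0]<1)&(abs(W[...,1])<.5)&(W[...,2]>-.01)&(W[...,2]<.16)
    for k,m in M.items():
        m=(m&ok).astype(np.uint8); nn,l,st,ce=cv2.connectedComponentsWithStats(m)
        for i in range(1,nn):
            if st[i,4]>15:
                p=W[l==i]; print(n,k,st[i],np.round(np.median(p,0),3),np.round(np.percentile(p,[2,98],axis=0),3).tolist())
c=dict(np.load('side0.npz')); im=c['color'][150:290,190:480,::-1]
cv2.imwrite('pics/sidez.png',cv2.resize(im,None,fx=2.7,fy=2.7,interpolation=2))
c=dict(np.load('scene0.npz')); im=c['color'][150:340,170:400,::-1]
cv2.imwrite('pics/scenez.png',cv2.resize(im,None,fx=3,fy=3,interpolation=2))
E
```

```text
[[ 0.    -0.002  1.   ]
 [-1.    -0.     0.   ]
 [ 0.    -1.    -0.002]]
side blue [240 174  19  17 274] [ 0.729 -0.14   0.076] [[0.709, -0.166, 0.064], [0.751, -0.123, 0.08]]
side blue [414 229   7   5  25] [ 0.325 -0.115  0.032] [[0.317, -0.122, 0.028], [0.331, -0.106, 0.035]]
side blue [405 231   6   4  20] [ 0.343 -0.105  0.032] [[0.338, -0.11, 0.028], [0.349, -0.098, 0.035]]
side blue [417 236   7   5  26] [ 0.314 -0.095  0.032] [[0.308, -0.102, 0.03], [0.32, -0.088, 0.035]]
side blue [408 238   7   5  23] [ 0.334 -0.085  0.033] [[0.327, -0.09, 0.031], [0.34, -0.078, 0.035]]
side blue [421 243   5   5  22] [ 0.305 -0.076  0.032] [[0.301, -0.082, 0.03], [0.311, -0.069, 0.035]]
side blue [412 245   7   5  25] [ 0.323 -0.064  0.033] [[0.317, -0.071, 0.03], [0.329, -0.059, 0.035]]
side blue [297 249  27   5  87] [0.546 0.025 0.07 ] [[0.517, 0.018, 0.067], [0.568, 0.034, 0.074]]
side red [346 185  11  17 166] [ 0.489 -0.172  0.06 ] [[0.477, -0.196, 0.043], [0.501, -0.161, 0.067]]
side green [416 223  12  29 141] [ 0.311 -0.11   0.03 ] [[0.3, -0.139, 0.027], [0.325, -0.06, 0.033]]
sid
[... 971 characters left out ...]
 0.494 -0.193  0.061] [[0.483, -0.198, 0.058], [0.502, -0.187, 0.065]]
scene red [274 192  11  15  96] [ 0.488 -0.168  0.05 ] [[0.477, -0.177, 0.03], [0.499, -0.161, 0.062]]
scene green [ 306  174   66   35 1087] [ 0.362 -0.116  0.025] [[0.305, -0.181, 0.006], [0.402, -0.041, 0.03]]
wrist blue [  96  185  160   41 2455] [0.511 0.019 0.068] [[0.44, 0.003, 0.027], [0.573, 0.033, 0.07]]
wrist blue [382 341  45  22 762] [ 0.729 -0.131  0.075] [[0.71, -0.14, 0.063], [0.75, -0.123, 0.076]]
wrist yellow [277 365   6   8  37] [ 0.594 -0.187  0.021] [[0.591, -0.191, 0.015], [0.598, -0.184, 0.021]]
wrist green [  7 247  64  25 882] [ 0.339 -0.05   0.026] [[0.305, -0.062, 0.006], [0.351, -0.037, 0.03]]
```

View pics/sidez.png

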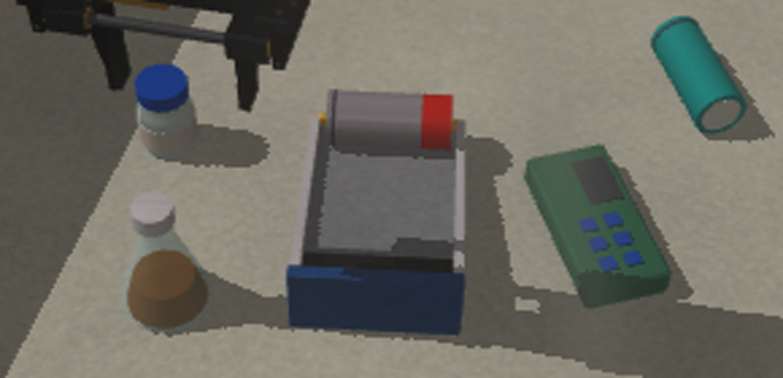

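View pics/scenez.png

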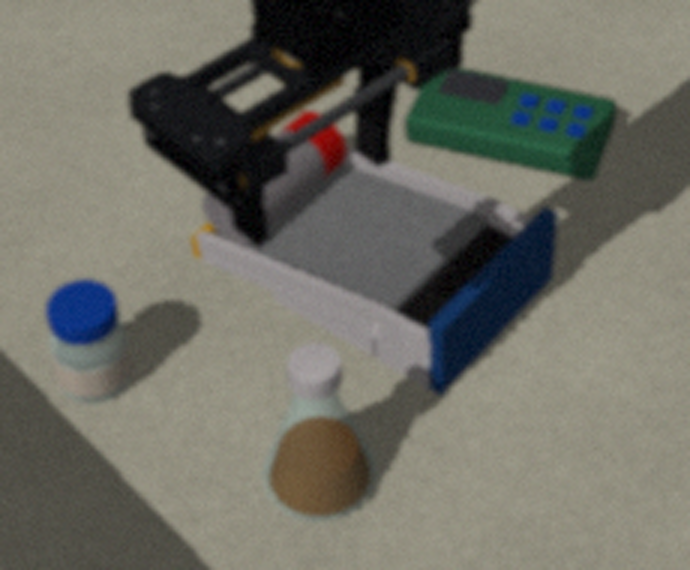

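```bash
python3 - <<'E'
from h import *
def hs(c):
    hsv=cv2.cvtColor(c['color'],cv2.COLOR_RGB2HSV); return hsv[...,0].astype(int),hsv[...,1],hsv[...,2]
def ray(c,u,v,z):
    T=np.linalg.inv(c['view']); d=T[:3,:3]@np.array([(u-c['cx'])/c['fx'],(v-c['cy'])/c['fy'],1]); return T[:3,3]+d*(z-T[2,3])/d[2]
# stop top
for n in ['wrist','side','scene']:
    c=dict(np.load(n+'0.npz')); W=pts(c); h,s,v=hs(c)
    m=(abs(h-110)<14)&(s>110)&(v>30)&(W[...,2]>.062)&(W[...,2]<.075)&(abs(W[...,1]-.02)<.03)&(W[...,0]>.42)&(W[...,0]<.6)
    p=W[m]; 
    vx,vy,x0,y0=cv2.fitLine(p[:,:2].astype(np.float32),cv2.DIST_HUBER,0,.001,.001).ravel()
    t=(p[:,:2]-[x0,y0])@[vx,vy]; w=(p[:,:2]-[x0,y0])@[-vy,vx]
    lo,hi=t.min(),t.max()
    print(n,len(p),'z',np.median(p[:,2]),'yawline',np.degrees(np.arctan2(vy,vx)),'ends',[x0+vx*lo,y0+vy*lo],[x0+vx*hi,y0+vy*hi],'len',hi-lo,'thick',np.percentile(w,[2,98]))
    # minAreaRect
    print(cv2.minAreaRect((p[:,:2]*1000).astype(np.float32)))
# rails: points z consistent; canister top
for n in ['side','scene']:
    c=dict(np.load(n+'0.npz')); W=pts(c); h,s,v=hs(c)
    m=(W[...,0]>.46)&(W[...,0]<.62)&(W[...,1]>-.23)&(W[...,1]<-.14)&(W[...,2]>.05)&(W[...,2]<.075)
    p=W[m]; 
    print(n,len(p),cv2.minAreaRect((p[:,:2]*1000).astype(np.float32)),p[:,2].max())
    v1=cv2.fitLine(p[p[:,2]>.058][:,:2].astype(np.float32),cv2.DIST_HUBER,0,.001,.001).ravel();print(v1,np.degrees(np.arctan2(v1[1],v1[0])))
E
```

```text
wrist 1959 z 0.06821941522393554 yawline 9.057142 ends [np.float64(0.4356233348592782), np.float64(0.0068451657282340254)] [np.float64(0.5730939851109891), np.float64(0.028758941332047094)] len 0.1392062965181694 thick [-0.00593517  0.00567596]
((504.4000549316406, 17.54764747619629), (139.2082977294922, 12.101633071899414), 9.002689361572266)
side 215 z 0.0697174013508024 yawline 8.962581 ends [np.float64(0.43624663692352084), np.float64(0.008380206883410589)] [np.float64(0.5708607970234512), np.float64(0.02961088326780416)] len 0.13627807636306905 thick [-0.0063631   0.00591782]
((503.5827941894531, 18.791969299316406), (136.28599548339844, 13.338302612304688), 8.890692710876465)
scene 301 z 0.06620954641370047 yawline 8.451731 ends [np.float64(0.43554943049532985), np.float64(0.0076275180053967905)] [np.float64(0.5746614917386748), np.float64(0.02829815674120445)] len 0.14063940038893757 thick [-0.00693496  0.00561252]
((505.14068603515625, 17.553258895874023), (140.67893981933594, 14.673604965209961), 9.391788482666016)
side 641 ((531.1439208984375, -174.37411499023438), (111.10870361328125, 43.94868850708008), 8.357796669006348) 0.06887090794780204
[ 0.9876586   0.15662216  0.53034085 -0.1750925 ] 9.010888
scene 225 ((532.9494018554688, -177.43582153320312), (112.80860900878906, 44.52766799926758), 8.372292518615723) 0.06755210376652865
[ 0.82506037  0.5650446   0.5048059  -0.18318005] 34.405388
```

```bash
cat >> h.py <<'E'
yaw=np.radians(99); O=np.array([.5199,-.0800]); UX=np.array([np.cos(yaw),np.sin(yaw)]); UY=np.array([-UX[1],UX[0]])
def toramp(p):
    p=np.asarray(p); d=p[...,:2]-O; return np.stack([d@UX,d@UY,p[...,2]],-1)
E
python3 - <<'E'
from h import *
for n in ['side','scene','wrist']:
    c=dict(np.load(n+'0.npz')); W=toramp(pts(c))
    m=(W[...,1]<-.08)&(W[...,1]>-.25)&(abs(W[...,0]-.05)<.12)&(W[...,2]>.02)&(W[...,2]<.135); p=W[m]
    print(n,m.sum(),np.round(np.percentile(p,[1,50,99],axis=0),3).tolist()); q=p[p[:,2]>.1]
    if len(q):print(' top',np.round(np.percentile(q,[1,50,99],axis=0),3).tolist())
c=dict(np.load('side0.npz')); W=toramp(pts(c))
m=(abs(W[...,1])<.03)&(abs(W[...,0])<.045)&(W[...,2]<.06); p=W[m]
print('slope fit',np.polyfit(p[:,0],p[:,2],1),'expect .158, .030')
# canister in ramp frame
m=(abs(W[...,1])<.064)&(W[...,0]<-.07)&(W[...,0]>-.13)&(W[...,2]>.035); p=W[m]
print('can y',np.percentile(p[:,1],[1,99])); t=p[p[:,2]>np.percentile(p[:,2],90)]; print('top',np.median(t,0))
A=np.c_[2*p[:,0],2*p[:,2],np.ones(len(p))]; s=np.linalg.lstsq(A,(p[:,0]**2+p[:,2]**2),rcond=None)[0]; print('circle',s[:2],np.sqrt(s[2]+s[0]**2+s[1]**2))
E
```

```text
side 961 [[0.067, -0.2, 0.021], [0.096, -0.168, 0.059], [0.114, -0.141, 0.12]]
 top [[0.066, -0.188, 0.101], [0.087, -0.171, 0.117], [0.099, -0.156, 0.12]]
scene 1167 [[0.06, -0.205, 0.021], [0.091, -0.185, 0.06], [0.111, -0.156, 0.117]]
 top [[0.065, -0.191, 0.101], [0.083, -0.177, 0.114], [0.097, -0.158, 0.118]]
wrist 3319 [[0.058, -0.203, 0.021], [0.089, -0.17, 0.069], [0.113, -0.143, 0.118]]
 top [[0.066, -0.189, 0.102], [0.083, -0.173, 0.116], [0.098, -0.158, 0.118]]
slope fit [0.15616001 0.03202199] expect .158, .030
can y [-0.05014448  0.05815343]
top [-0.09776843  0.00860882  0.06529742]
circle [-0.09741012  0.04393851] 0.020468403560902813
```

Emit:
{"api": "play_rows", "payload": {"steps": [{"dp":[0.03,0,0],"roll":-4.5,"fingers":0.4},{"dp":[0.03,0,-0.01],"roll":-4.5,"fingers":0.4},{"dp":[0.03,0,-0.02],"fingers":0.4},{"dp":[0.03,0,-0.02],"fingers":0.4},{"dp":[0.03,0,-0.02],"fingers":0.4},{"dp":[0.03,0,-0.02],"fingers":0.4},{"dp":[0.03,0,-0.02],"fingers":0.4},{"dp":[0,0,0],"fingers":0.4},{"dp":[0,0,0],"fingers":0.4}]}}

```text
invalid input at $.steps[2]: expected keys dp, roll, fingers
```

Emit:
{"api": "play_rows", "payload": {"steps": [{"dp":[0,0,0],"roll":-4.5,"fingers":0.4},{"dp":[0,0,0],"roll":-4.5,"fingers":0.4},{"dp":[0.028,0,-0.018],"roll":0,"fingers":0.4},{"dp":[0.028,0,-0.018],"roll":0,"fingers":0.4},{"dp":[0.028,0,-0.018],"roll":0,"fingers":0.4},{"dp":[0.028,0,-0.018],"roll":0,"fingers":0.4},{"dp":[0.028,0,-0.018],"roll":0,"fingers":0.4},{"dp":[0.028,0,-0.018],"roll":0,"fingers":0.4},{"dp":[0.028,0,-0.018],"roll":0,"fingers":0.4},{"dp":[0.028,0,-0.018],"roll":0,"fingers":0.4}]}}

```text
clock: 0.98
position: [0.5418, -0.2451, 0.2414]
orientation: [-1.28, 1.093, -1.092]
contact_force: [0.9, -0.2, -0.0]
grip_width: 0.705
```

```bash
cat > st.py <<'E'
from h import *
from scipy.spatial.transform import Rotation as R
s=bot.state(); print(s['clock'],s['position'],'ramp',np.round(toramp(s['position']),4),'F',s['contact_force'],s['grip_width']); print(np.round(R.from_rotvec(s['orientation']).as_matrix(),3).tolist())
E
python3 st.py; python3 - <<'E'
from h import *
for n in ['side','scene']:
    c=cap(n,n+'1'); W=toramp(pts(c))
    m=(abs(W[...,1])<.064)&(W[...,0]<-.07)&(W[...,0]>-.13)&(W[...,2]>.035)&(W[...,2]<.08); p=W[m]
    print('can y',np.percentile(p[:,1],[1,99])); t=p[p[:,2]>np.percentile(p[:,2],90)]; print('top',np.median(t,0),len(p))
    # rails symmetric check
    m=(abs(W[...,0])<.04)&(abs(W[...,1])<.075)&(abs(W[...,1])>.055)&(W[...,2]>W[...,0]*.158+.037)&(W[...,2]<.06); q=W[m][:,1]
    print('rails',np.median(q[q>0]),np.median(q[q<0]))
E
```

```text
0.9833 [ 0.54180677 -0.24507908  0.24140158] ramp [-0.1665  0.0042  0.2414] F [ 0.94844032 -0.23769832 -0.04369768] 0.7054256613954243
[[0.157, -0.0, 0.988], [-0.988, 0.0, 0.157], [-0.0, -1.0, -0.0]]
can y [-0.05009136  0.05814359]
top [-0.09780099 -0.00604036  0.06517824] 862
rails 0.06812706736998245 -0.06362704789485797
can y [-0.05479958  0.0559496 ]
top [-0.09920787 -0.00711993  0.06281897] 952
rails 0.06545721253840059 -0.06662067376770886
```

Emit:
{"api": "play_rows", "payload": {"steps": [{"dp":[0,0.038,0],"roll":0,"fingers":0.4},{"dp":[0,0.038,0],"roll":0,"fingers":0.4},{"dp":[0,0.038,0],"roll":0,"fingers":0.4},{"dp":[0,0.038,0],"roll":0,"fingers":0.4},{"dp":[0,0.025,0],"roll":0,"fingers":0.4},{"dp":[0,0.014,0],"roll":0,"fingers":0.4},{"dp":[-0.01,0,0.002],"roll":0,"fingers":0.4},{"dp":[-0.01,0,0],"roll":0,"fingers":0.4},{"dp":[-0.003,0,0],"roll":0,"fingers":0.4},{"dp":[0,0,0],"roll":0,"fingers":0.4}]}}

```text
clock: 1.92
position: [0.5428, -0.2188, 0.0524]
orientation: [-1.279, 1.088, -1.092]
contact_force: [-0.5, 0.2, 0.2]
grip_width: 0.698
```

```bash
python3 st.py; python3 - <<'E'
from h import *
c=cap('side','side2'); im=c['color'][100:290,190:480,::-1]
cv2.imwrite('pics/sidez2.png',cv2.resize(im,None,fx=2.7,fy=2.7,interpolation=2))
E
```

```text
1.9167 [ 0.54275525 -0.21879541  0.05239327] ramp [-0.1407 -0.0009  0.0524] F [-0.52731291  0.15666001  0.15954415] 0.6976801424198141
[[0.159, 0.003, 0.987], [-0.987, -0.0, 0.159], [0.001, -1.0, 0.003]]
```

View pics/sidez2.png

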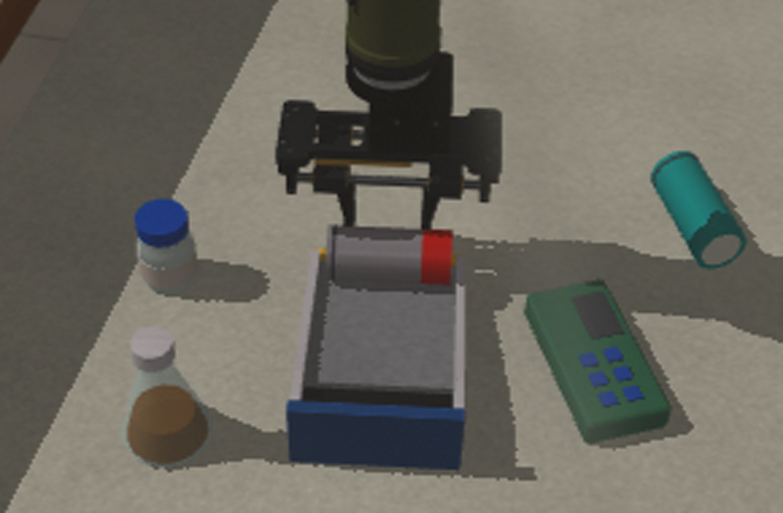

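The hand is behind the canister and centred: fingers at (348,205) and (430,205) in the zoom, canister at (390,258). I'll start a slow push.

Emit:
{"api": "play_rows", "payload": {"steps": [{"dp":[-0.003,0,0],"roll":0,"fingers":0.4},{"dp":[-0.003,0,0],"roll":0,"fingers":0.4},{"dp":[-0.003,0,0],"roll":0,"fingers":0.4},{"dp":[-0.003,0,0],"roll":0,"fingers":0.4},{"dp":[-0.003,0,0],"roll":0,"fingers":0.4},{"dp":[-0.003,-0.0005,0],"roll":0,"fingers":0.4},{"dp":[-0.003,-0.0005,0],"roll":0,"fingers":0.4},{"dp":[-0.003,-0.0005,0],"roll":0,"fingers":0.4},{"dp":[-0.003,-0.0005,0],"roll":0,"fingers":0.4},{"dp":[-0.003,-0.0005,0],"roll":0,"fingers":0.4}]}}

```text
clock: 2.8
position: [0.5365, -0.1908, 0.0531]
orientation: [-1.279, 1.093, -1.093]
contact_force: [0.6, -1.8, 0.6]
grip_width: 0.7
```

```bash
cat > can.py <<'E'
import sys
from h import *
for n in ['side']:
    c=cap(n,n+sys.argv[1]); W=toramp(pts(c))
    # canister: above slope by >27mm, in front of hand (z<.09)
    x=W[...,0]; sl=np.where(x<.05,.030+.158*x,.032)
    m=(abs(W[...,1])<.064)&(x<.085)&(x>-.14)&(W[...,2]>sl+.03)&(W[...,2]<sl+.053)
    sat=cv2.cvtColor(c['color'],cv2.COLOR_RGB2HSV)[...,2]; m&=(sat>60)
    k=cv2.connectedComponentsWithStats(m.astype(np.uint8)); i=1+np.argmax(k[2][1:,4]); p=W[k[1]==i]
    h=np.array([p[(p[:,1]>a)&(p[:,1]<b)][:,0].max() for a,b in [(-.045,-.03),(-.03,-.015),(-.015,0),(0,.015),(.015,.03),(.03,.045)]])
    t=p[p[:,2]>np.percentile(p[:,2],85)]
    print('n',len(p),'y',np.percentile(p[:,1],[1,99]),'top',np.median(t,0),'front per y',np.round(h,4))
    im=c['color'][100:290,190:480,::-1]; cv2.imwrite(f'pics/z{sys.argv[1]}.png',cv2.resize(im,None,fx=2.7,fy=2.7,interpolation=2))
E
python3 st.py; python3 can.py 3
```

```text
2.8 [ 0.53650617 -0.19083867  0.0531234 ] ramp [-0.1121  0.0009  0.0531] F [ 0.64183704 -1.80652796  0.60695197] 0.7001043609621529
[[0.156, 0.0, 0.988], [-0.988, -0.0, 0.156], [0.0, -1.0, 0.0]]
n 693 y [-0.05064503  0.05844983] top [-0.07473513  0.01766464  0.06899955] front per y [-0.0537 -0.0522 -0.0514 -0.0514 -0.0507 -0.0505]
```

View pics/z3.png

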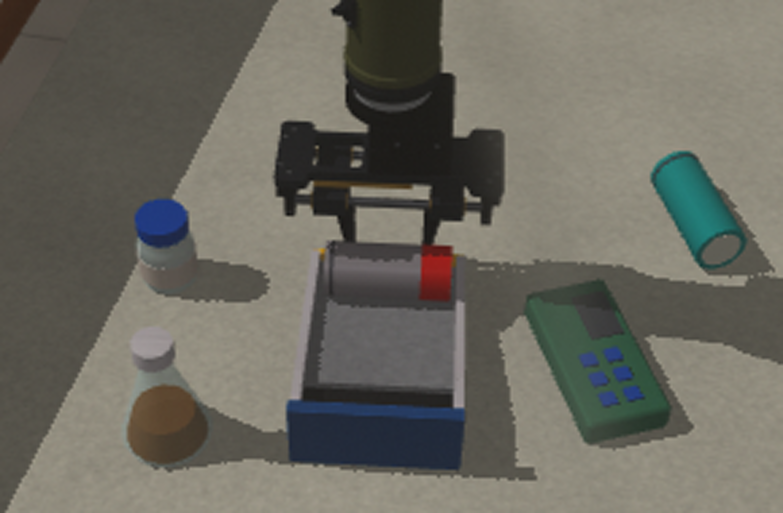

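The canister has moved forward and is still square, with its centre near x ≈ -0.077. I'll keep pushing.

Emit:
{"api": "play_rows", "payload": {"steps": [{"dp":[-0.004,-0.0006,0],"roll":0,"fingers":0.4},{"dp":[-0.004,-0.0006,0],"roll":0,"fingers":0.4},{"dp":[-0.004,-0.0006,0],"roll":0,"fingers":0.4},{"dp":[-0.004,-0.0006,0],"roll":0,"fingers":0.4},{"dp":[-0.004,-0.0006,0],"roll":0,"fingers":0.4},{"dp":[-0.004,-0.0006,0],"roll":0,"fingers":0.4},{"dp":[-0.004,-0.0006,0],"roll":0,"fingers":0.4},{"dp":[-0.004,-0.0006,0],"roll":0,"fingers":0.4},{"dp":[-0.004,-0.0006,0],"roll":0,"fingers":0.4},{"dp":[-0.004,-0.0006,0],"roll":0,"fingers":0.4}]}}

```text
clock: 3.68
position: [0.5302, -0.1512, 0.0592]
orientation: [-1.279, 1.093, -1.093]
contact_force: [-0.2, -0.9, 0.6]
grip_width: 0.699
```

```bash
python3 st.py; python3 can.py 4
```

```text
3.6833 [ 0.53020119 -0.15121969  0.05916132] ramp [-0.072   0.001   0.0592] F [-0.23295017 -0.85446196  0.55735709] 0.6990184588564607
[[0.156, 0.0, 0.988], [-0.988, -0.0, 0.156], [0.0, -1.0, 0.0]]
n 734 y [-0.05052857  0.0573863 ] top [-0.0343712   0.0111293   0.07534872] front per y [-0.0109 -0.0106 -0.0101 -0.0125 -0.0115 -0.009 ]
```

View pics/z4.png

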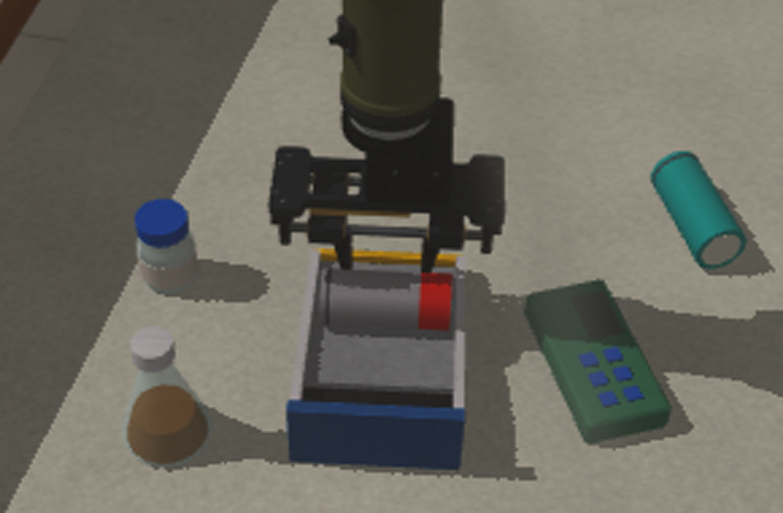

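The canister is square and in contact at x ≈ -0.037.

Emit:
{"api": "play_rows", "payload": {"steps": [{"dp":[-0.004,-0.0006,0],"roll":0,"fingers":0.4},{"dp":[-0.004,-0.0006,0],"roll":0,"fingers":0.4},{"dp":[-0.004,-0.0006,0],"roll":0,"fingers":0.4},{"dp":[-0.004,-0.0006,0],"roll":0,"fingers":0.4},{"dp":[-0.004,-0.0006,0],"roll":0,"fingers":0.4},{"dp":[-0.004,-0.0006,0],"roll":0,"fingers":0.4},{"dp":[-0.004,-0.0006,0],"roll":0,"fingers":0.4},{"dp":[-0.004,-0.0006,0],"roll":0,"fingers":0.4},{"dp":[-0.004,-0.0006,0],"roll":0,"fingers":0.4},{"dp":[-0.004,-0.0006,0],"roll":0,"fingers":0.4}]}}

```text
clock: 4.57
position: [0.524, -0.1117, 0.0652]
orientation: [-1.279, 1.093, -1.093]
contact_force: [-0.2, -1.5, 1.6]
grip_width: 0.697
```

```bash
python3 st.py; python3 can.py 5
```

```text
4.5667 [ 0.52395139 -0.1117264   0.06515752] ramp [-0.032   0.001   0.0652] F [-0.15225105 -1.50566721  1.60753781] 0.6967539938660654
[[0.156, 0.0, 0.988], [-0.988, -0.0, 0.156], [0.0, -1.0, 0.0]]
n 797 y [-0.05037426  0.05756471] top [0.0056976  0.00383211 0.08152478] front per y [0.0272 0.0283 0.0293 0.0296 0.0281 0.0275]
```

View pics/z5.png

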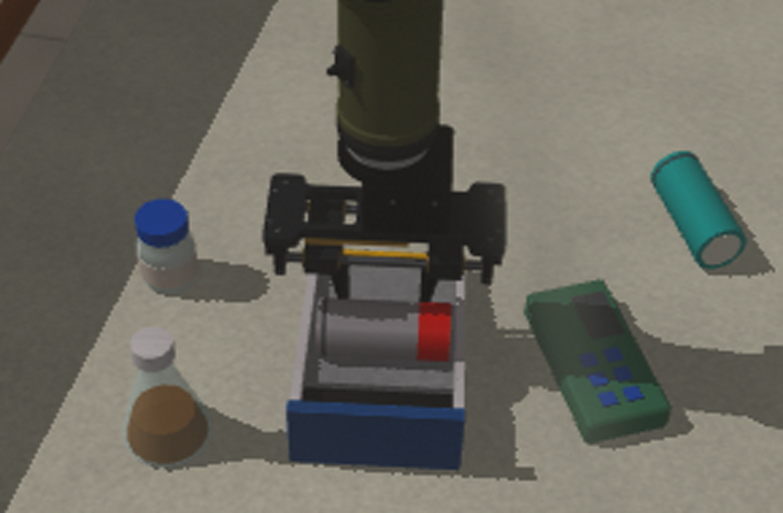

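At x ≈ +0.003 the canister is square and centred. I'll push it towards the crest.

Emit:
{"api": "play_rows", "payload": {"steps": [{"dp":[-0.004,-0.0006,0],"roll":0,"fingers":0.4},{"dp":[-0.004,-0.0006,0],"roll":0,"fingers":0.4},{"dp":[-0.004,-0.0006,0],"roll":0,"fingers":0.4},{"dp":[-0.004,-0.0006,0],"roll":0,"fingers":0.4},{"dp":[-0.004,-0.0006,0],"roll":0,"fingers":0.4},{"dp":[-0.004,-0.0006,0],"roll":0,"fingers":0.4},{"dp":[-0.004,-0.0006,0],"roll":0,"fingers":0.4},{"dp":[-0.004,-0.0006,0],"roll":0,"fingers":0.4},{"dp":[-0.004,-0.0006,0],"roll":0,"fingers":0.4},{"dp":[-0.004,-0.0006,0],"roll":0,"fingers":0.4}]}}

```text
clock: 5.45
position: [0.5177, -0.0722, 0.0712]
orientation: [-1.279, 1.093, -1.093]
contact_force: [1.4, -0.6, 0.6]
grip_width: 0.701
```

```bash
python3 st.py; python3 can.py 6
```

```text
5.45 [ 0.51770859 -0.07221219  0.07115889] ramp [0.008  0.0009 0.0712] F [ 1.38977405 -0.64694944  0.64491647] 0.7005273429782148
[[0.156, 0.0, 0.988], [-0.988, -0.0, 0.156], [0.0, -1.0, 0.0]]
n 881 y [-0.05089574  0.05792059] top [0.04407262 0.00827312 0.08740532] front per y [0.0694 0.0691 0.069  0.0706 0.0696 0.0707]
```

View pics/z6.png

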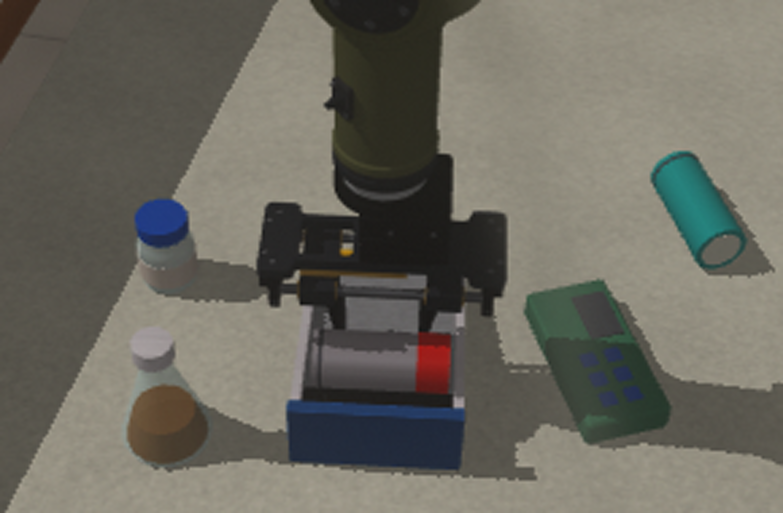

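At x ≈ 0.042 it is nearly over the crest. I'll slow down and lower the tips a little.

Emit:
{"api": "play_rows", "payload": {"steps": [{"dp":[-0.0025,0,0],"roll":0,"fingers":0.4},{"dp":[-0.0025,0,0],"roll":0,"fingers":0.4},{"dp":[-0.0025,0,0],"roll":0,"fingers":0.4},{"dp":[-0.0025,0.0005,0],"roll":0,"fingers":0.4},{"dp":[-0.0025,0.0005,0],"roll":0,"fingers":0.4},{"dp":[-0.0025,0.0005,0],"roll":0,"fingers":0.4},{"dp":[-0.0025,0.001,0],"roll":0,"fingers":0.4},{"dp":[-0.0025,0.001,0],"roll":0,"fingers":0.4},{"dp":[-0.0025,0.001,0],"roll":0,"fingers":0.4},{"dp":[0,0,0],"roll":0,"fingers":0.4}]}}

```text
clock: 6.33
position: [0.5139, -0.0496, 0.0663]
orientation: [-1.28, 1.093, -1.092]
contact_force: [0.2, 0.0, -0.2]
grip_width: 0.7
```

```bash
python3 st.py; python3 can.py 7
```

```text
6.3333 [ 0.51394182 -0.04963992  0.06625541] ramp [0.0309 0.0011 0.0663] F [ 0.18136367  0.02832479 -0.23747853] 0.7003903802138257
[[0.157, -0.001, 0.988], [-0.988, 0.0, 0.157], [-0.0, -1.0, -0.0]]
n 606 y [-0.05028544  0.05867754] top [0.0699755  0.00949013 0.08211848] front per y [0.0849 0.0848 0.085  0.0848 0.0846 0.0849]
```

View pics/z7.png

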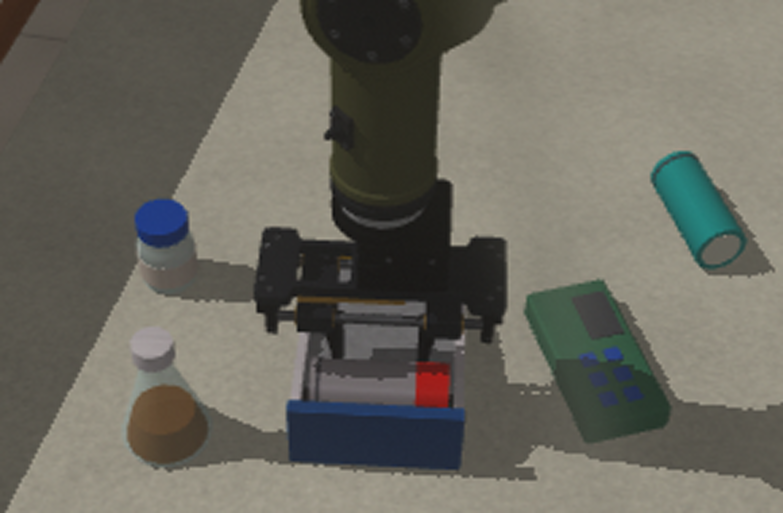

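The canister has dropped into the cradle: top at x ≈ 0.070, z ≈ 0.08, and square. I'll back off, go up, and check.

Emit:
{"api": "play_rows", "payload": {"steps": [{"dp":[0.005,-0.001,0],"roll":0,"fingers":0.4},{"dp":[0.015,-0.001,0],"roll":0,"fingers":0.4},{"dp":[0.03,-0.01,0],"roll":0,"fingers":0.4},{"dp":[0.03,-0.03,0],"roll":0,"fingers":0.4},{"dp":[0.035,-0.035,0],"roll":0,"fingers":0.4},{"dp":[0.035,-0.035,0],"roll":0,"fingers":0.4},{"dp":[0.035,-0.035,0],"roll":0,"fingers":0.4},{"dp":[0.02,-0.02,0],"roll":0,"fingers":0.4},{"dp":[0,0,0],"roll":0,"fingers":0.4},{"dp":[0,0,0],"roll":0,"fingers":0.4}]}}

```text
clock: 7.22
position: [0.5438, -0.2381, 0.2176]
orientation: [-1.277, 1.093, -1.097]
contact_force: [-0.1, -0.4, -1.0]
grip_width: 0.701
```

```bash
python3 st.py; python3 can.py 8; python3 - <<'E'
from h import *
for n in ['scene','wrist']:
    c=cap(n,n+'8'); W=toramp(pts(c))
    m=(abs(W[...,1])<.062)&(W[...,0]<.093)&(W[...,0]>.03)&(W[...,2]>.058)&(W[...,2]<.09); p=W[m]
    if len(p)<50: print(n,len(p)); continue
    t=p[p[:,2]>np.percentile(p[:,2],85)]
    print(n,len(p),'y',np.percentile(p[:,1],[1,99]),'top',np.median(t,0),'zmax',p[:,2].max(),'axis slope',np.polyfit(t[:,1],t[:,0],1))
a=dict(np.load('scene0.npz'));
for k,lo,hi in [('jar blue',(98,130,40),(122,255,255)),('green',(56,90,40),(84,255,255)),('foil/flask',(5,90,50),(20,220,200))]:
    for q in (a,c0:=dict(np.load('scene8.npz'))):
        W=toramp(pts(q)); m=cv2.inRange(cv2.cvtColor(q['color'],cv2.COLOR_RGB2HSV),lo,hi)>0
        m&=(abs(W[...,0])<.2)&(W[...,2]>.01)&(W[...,2]<.13)&(abs(W[...,1])>.09)&(abs(W[...,1])<.26)
        print(k,m.sum(),np.round(np.median(W[m],0),4))
E
```

```text
7.2167 [ 0.54382866 -0.23813041  0.21764835] ramp [-0.1599  0.0011  0.2176] F [-0.14158271 -0.36574475 -1.0343462 ] 0.7014562582751241
[[0.153, 0.002, 0.988], [-0.988, -0.001, 0.153], [0.002, -1.0, 0.002]]
n 619 y [-0.05013829  0.05874327] top [0.07030708 0.00733051 0.08212021] front per y [0.0841 0.0849 0.0848 0.0849 0.0846 0.0847]
scene 933 y [-0.05435344  0.05746079] top [0.06965299 0.00175768 0.07890215] zmax 0.0824262912145276 axis slope [-0.02374982  0.06940155]
wrist 0
jar blue 545 [-0.0852 -0.1937  0.0718]
jar blue 548 [-0.0852 -0.1939  0.0714]
green 1081 [-0.0061  0.1636  0.0257]
green 1118 [-0.0078  0.1648  0.0257]
foil/flask 756 [ 0.0969 -0.1912  0.0371]
foil/flask 752 [ 0.0971 -0.1912  0.0368]
```

View pics/z8.png

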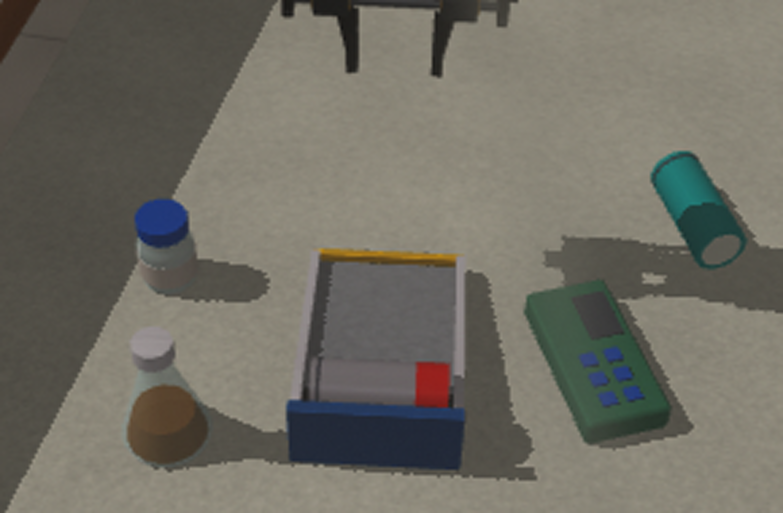

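The canister is seated at x ≈ 0.070, top z ≈ 0.079, y ≈ +0.002. The bystanders haven't moved and the hand is clear.

```bash
python3 -c "
from plant import bot
print(bot.hand_in())"
```

```text
the job is handed in; nothing more can be done
None
```

I pushed the canister slowly up the ramp with both open fingertips behind it, at 36–48 mm/s and slower at the crest. It went over the crest into the cradle against the blue stop. Then I backed the hand away and up and handed the job in at about 7 s; no verdict was reported.

- **Canister position:** in the ramp's frame its centre is at x ≈ 0.070 m (two views) and y ≈ +0.002 to +0.004 m. Its top is at z ≈ 0.079 m in the scene view, so the centre is at about 0.055 m.
- **Squareness:** a line fit in the scene view puts it about 0.02 rad off square to the ramp. The per-strip front readings in the side view were cut off by my own limit there, so they don't confirm it.
- **Bystanders:** flask, meter and jar moved less than 3 mm by measurement, which is within noise.
- **Disagreements:** the side camera's heights read about 3 mm higher than the scene camera's, and a circle fit of the canister at the start was poor (radius 20 mm instead of 24), so I didn't use it. The wrist camera didn't see the canister at the end.

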